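Hang up the flask thermometer

ROBOT

A 6-joint arm with a two-finger parallel gripper is mounted at the origin on the work surface. World frame = base frame: x ahead of the robot, y to its left, z up, the work surface at z = 0. Lengths are in m, angles in rad, forces in N, time in s.
With the tool pointing down it reaches from about 0.4 to 0.825 m from the base axis. Payload 7 kg.
Tool frame: the origin (TCP) lies between the finger pads; the fingertips stand env.tip_extent ahead of it and the grasp point (between the pads) lies 2 mm behind it (env.tip_extent is the distance from the TCP to the fingertips, in m); z points along the fingers, y is the line along which they close (so a half turn about z gives the same grasp; the last joint's range is limited). The gripper opens to 85 mm and grips with 20 to 120 N. Pads are 22 mm wide; open, the fingers measure 114 mm over their backs; the gripper's body (76 mm by 85 mm) begins 54 mm behind the grasp point. The pads swing forward as they close: fully open they stand 13 mm farther back than shut.
Start: joints at [-0.969, 0.359, 0.012, 0, -1.224, -0.288], TCP at [0.208, -0.642, 0.218] pointing down, gripper open.
Joint ranges: [-3.07, 3.07], [-1.43, 2.12], [-1.02, 1.25], [-3.03, 1.67], [-3.05, -0], [-3.03, 3.03]. Speed limits (rad/s): [2.39, 2.39, 3.01, 3.14, 3.14, 3.14].

INTERFACE

Orientations are given as a rotation vector (axis times angle).
In Python, from bench import readout, cams, ticket, env gives the robot as it stands. The module is installed in compiled form; this text tells all that it offers.
- The arm moves only by the tool play_rows, never from a script. Its argument "targets" is a list of rows, each a list of 7 numbers: the turn, a rotation vector about the tool's x, y, z in degrees, then the shift along the tool's x, y, z in cm, then the opening, from 0 (shut) to 1 (fully open). In form: [[rx, ry, rz, x, y, z, hand], ...]. A call has exactly 8 rows; each row shifts and turns the commanded pose from where the row before left it, along the tool's axes as they then stand; what a row does not reach is not made up. A row lasts 1/12 s, in which the tool goes at most 41.7 mm and 7.16 degrees, less where a joint would pass 70% of its speed; a pose out of reach is approached as far as the arm can. A call with a gripper value outside its range is refused whole. The fingers move at their own pace and stop on an object; the grip force is fixed at half the most. Time passes only in rows, so rows that do not move let the fingers close, or fill a call up. It gives the time, the measured TCP pose, the force, the opening and the grip force at its end, in the units of the state.
- readout.state(): the state, without advancing time (a new reading comes with each control period).
- cams.read_camera(name): name is "scene" or "top"; returns the picture (384x512x3 uint8, blue, green, red); there is no depth.
- cams.calibration(name): a dict with "fx", "fy", "cx", "cy" (pixels), "R" (3x3) and "t" (3): a world point X has camera coordinates R X + t. Camera axes: x right, y down, z forward; pixel columns grow to the right and rows downward; lengths in m; the calibration is good to about 2 mm. A picture is of the moment at which its call begins. calibration takes no time and is no camera call.
- ticket.close_job(): hands the job in; it is judged then, once.
The state is a dict: "clock": time; "joint_pos": joint angles; "joint_vel": joint speeds; "effort": joint torques, N m; "eef_pos": TCP position; "tool_rot": TCP orientation; "force": force on the tool from outside, world axes, zero at the start; "torque": the same for the moment, N m; "grip_width": finger opening in m; "gripper_force": force on a finger pad.
Only numpy, scipy, OpenCV 4.12 (cv2) and the standard library are available. Lean on these libraries where they do the work, as an engineer would, in place of code of your own. Each camera call takes 0.05 s, during which the arm holds its last target. There are 200 camera calls.

TASK

The run in the three-necked flask is over: draw the dial thermometer straight out of the flask's slanting side neck without straining the glass, and hang it by its collar in a free notch of the steel rack, well back in the notch, stem plumb and the dial on top. Leave the flask with its stand, the two glass thermometers in the rack and everything else on the bench unpushed.

Things in the scene. Friction and masses are not known exactly. Their poses are not given: they have to be found in the camera images.
- thermometer: Steel dial thermometer, about 110 g, round about its axis. Origin on the axis at the collar's underside; z from stem to dial. Stem 8 mm diameter, z -95 to 0 mm; collar 20 mm across, z 0 to 10; neck 12 mm, z 10 to 24; dial case 45 mm diameter, z 24 to 40, gripped across its rim. It starts loose in the flask's slanting neck, collar on the mouth, 30 degrees (within 4) from vertical.
- dial (a point): Centre of the dial case, on the axis, 32 mm above the collar's underside. Free room for fingers on both sides across the slant (along the flask's y).
- stem_tip (a point): Lower end of the stem, on the axis, 95 mm below the collar's underside.
- neck: Slanting side neck of the flask with a white screw-cap adapter, fixed. Origin at the centre of the mouth; z points out and up along the bore, 30 degrees from vertical, leaning about towards the robot. Bore 11 mm diameter, 45 mm long, open into the hollow bulb; adapter 28 mm outside diameter. No catch or thread: the stem slides freely.
- flask: Fixed assembly: three-necked glass flask (bulb 84 mm diameter, centre 100 mm above the bench) in a white heating mantle (138 mm diameter, 95 mm high), clamped to a retort stand. Origin on the bench under the bulb, z up; the thermometer's neck leans to -x, about towards the robot; a stoppered neck leans to +x, 193 mm high, 54 mm out.
- stopper_top (a point): Top of the stopper in the flask's upright neck (neck 32 mm diameter), 206 mm above the bench.
- rod_foot (a point): Foot of the retort stand's rod, 10 mm diameter, 412 mm high, at the flask's (60, 105) mm. At 164 mm height a clamp reaches from it to the upright neck.
- rack: Fixed steel rack. Origin under the centre of its base (130 x 320 x 10 mm), z up; -x is its open front, about towards the robot. Shelf 6 mm thick, top 140 mm above the bench, x -50 (front edge) to 50 mm; back panel under its rear edge. Four notches 13 mm wide with rounded mouths run along x from the front edge to a closed end at x = -5.5 mm, at y = -108, -36, 36 and 108 mm.
- notch0 (a point): Seat of the notch at rack y = -108 mm, free at the start, on the shelf's top face 38 mm behind the front edge; a stem fully home stands here within 3 mm. Axes as the rack's.
- notch2 (a point): Seat of the notch at rack y = 36 mm, free at the start; otherwise as notch0. The notches 72 mm to either side of it are taken.
- bung_a: Glass thermometer 7 mm diameter through a black rubber bung (25 mm diameter, 22 mm high), hanging loose in the rack's notch at y = -36 mm. Origin at the bung's underside, z up; the glass ends 40 mm above it and 90 mm below. Leave alone.
- bung_b: Like bung_a, hanging in the notch at rack y = 108 mm; its glass ends 32 mm above the bung's underside. Leave alone.
- petri: Closed petri dish 92 mm diameter, 16 mm high, loose on the bench. Origin at the centre of its underside. Leave alone.
- beaker: Empty clear plastic beaker 86 mm diameter, 115 mm high, loose on the bench. Origin at the centre of its underside. Leave alone.
- conical: Conical glass flask with a rubber stopper, 84 mm diameter, 126 mm high, loose on the bench. Origin at the centre of its underside. Leave alone.
- jar: White powder jar 90 mm diameter, 148 mm high, loose on the bench. Origin at the centre of its underside. Leave alone.

How it is judged:
By the outcome, as a careful person would: the job done as asked, in the order asked, and still so for the second after the job is handed in, with the robot touching nothing.
It also fails if it takes over 48 s, if anything falls off the work surface, if the arm or the gripper's body presses on something with over 40 N, if the wrist force passes 120 N, or if a joint passes its speed limit or range.

## Working session

There is one attempt and no reset: what is moved stays moved. The work goes in short steps, Python scripts to look and compute and a tool call to move; the robot and the scene stay as the last step left them, time stands still between calls to the robot, and variables do not carry over. Pictures are saved under pics/ and viewed, at most 10 in all, crops included, and the job is handed in when it is done.

Besides the shell and the picture viewer there is one more tool, called after "Request:" by a JSON object that holds its "op" and its "data". play_rows: Moves the arm, as the interface text tells. Its arguments: {"type":"object","properties":{"targets":{"type":"array"}},"required":["targets"]}

```bash
mkdir -p pics
python3 - <<'E'
from bench import readout, cams, env
import cv2
print(readout.state(), env.tip_extent)
for n in("scene","top"):
    cv2.imwrite(f"pics/{n}0.png",cams.read_camera(n)); print(n,cams.calibration(n))
E
```

```text
{'clock': 0.0, 'joint_pos': array([-9.68886058e-01,  3.59352622e-01,  1.10846833e-02, -3.41590851e-04,
       -1.22408883e+00, -2.88067150e-01]), 'joint_vel': array([ 0.00097378,  0.00023197,  0.0008135 , -0.000746  , -0.00121456,
       -0.00012199]), 'effort': array([ 2.54435530e-03, -5.83319521e+01,  2.93422920e+01,  6.93695113e+00,
       -6.01571548e-03, -1.79893817e-05]), 'eef_pos': array([ 0.20818692, -0.64158162,  0.21739863]), 'tool_rot': array([ 4.90722604e-01, -3.10264260e+00, -2.42929684e-03]), 'force': array([-0.42017927, -0.05275796,  0.94357877]), 'torque': array([-0.02736717, -0.04368217,  0.01990158]), 'gripper_force': 0.0, 'grip_width': 0.08549066313398405} 0.017
scene {'fx': 349.1569378317236, 'fy': 349.1569378317236, 'cx': 254.46418460591605, 'cy': 192.82682925053203, 'R': array([[ 0.49561861,  0.86846055, -0.01176709],
       [ 0.65282725, -0.38142726, -0.65446912],
       [-0.5728689 ,  0.3166852 , -0.75599716]]), 't': array([-0.29394385, -0.30561124,  1.77015825])}
top {'fx': 350.9351858929609, 'fy': 350.9351858929609, 'cx': 256.3051703851592, 'cy': 195.05426130067886, 'R': array([[ 0.01452493, -0.99944271,  0.03005484],
       [-0.99595941, -0.01712532, -0.08815659],
       [ 0.08862216, -0.02865293, -0.99565311]]), 't': array([-0.03983799,  0.6009136 ,  1.09203139])}
```

View pics/scene0.png

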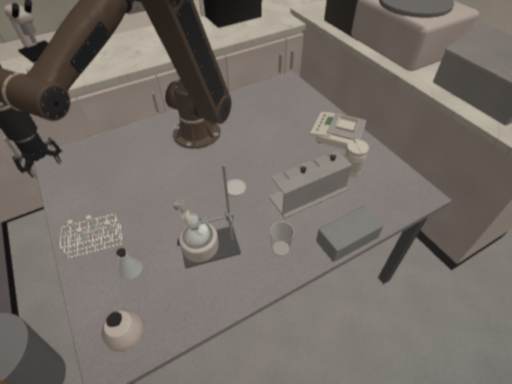

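View pics/top0.png

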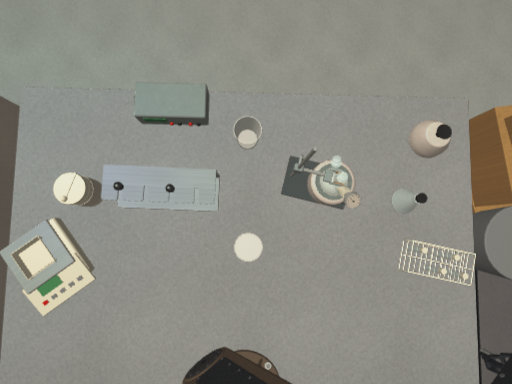

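The scene view shows the flask at about (197,240) and the rack at about (310,180). In the top view the dial is near (352,200), bung_b (118,186), bung_a (170,188). I'll enlarge the key areas.

Run:
```python
import cv2, numpy as np
a=cv2.imread("pics/top0.png"); b=cv2.imread("pics/scene0.png")
r=lambda im,x,y,w,h:cv2.resize(im[y:y+h,x:x+w],(w*5,h*5),interpolation=cv2.INTER_CUBIC)
g=lambda im:(255*(im/255.)**0.7).astype(np.uint8)
o=np.vstack([np.hstack([r(a,100,155,125,60)]),np.hstack([r(b,260,145,125,60)])]) 
cv2.imwrite("pics/c1.png",g(o))   # 625x600: top rack (100,155), scene rack (260,145)
r=lambda im,x,y,w,h:cv2.resize(im[y:y+h,x:x+w],(w*6,h*6),interpolation=cv2.INTER_CUBIC)
o=np.hstack([r(a,310,140,62,80),r(b,163,190,62,80)])
cv2.imwrite("pics/c2.png",g(o))
```

```text
(no output)
```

View pics/c1.png

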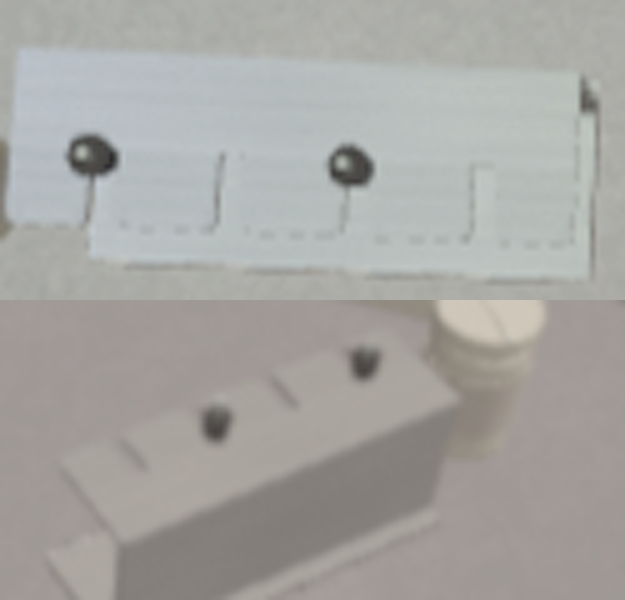

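View pics/c2.png

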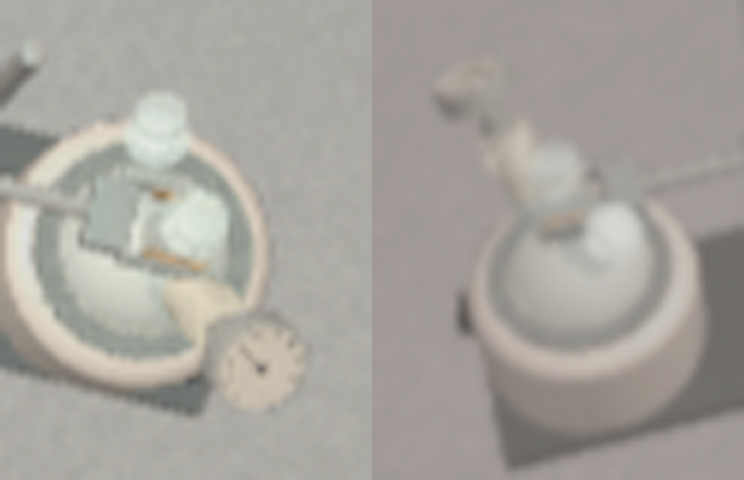

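Top crop: the shelf's front edge runs from about (90,226) to (575,243), with notch mouths centred at x≈105, 230, 356, 483. The dial silhouette is centred near (255,362) in the top crop and (95,85) in the scene crop. Upright stopper is at (197,225), side stopper at (160,110).

```bash
cat > h.py <<'E'
from bench import readout, cams
import numpy as np, cv2
from scipy.spatial.transform import Rotation as Ro
C={n:cams.calibration(n) for n in("scene","top")}
def ray(n,p):
    c=C[n];d=np.array([(p[0]-c["cx"])/c["fx"],(p[1]-c["cy"])/c["fy"],1]);return -c["R"].T@c["t"],c["R"].T@d
def plane(n,p,z):
    o,d=ray(n,p);return o+d*(z-o[2])/d[2]
def tri(p,q):
    o,d=ray("top",p);a,e=ray("scene",q)
    s=np.linalg.lstsq(np.c_[d,-e],a-o,rcond=None)[0];x,y=o+s[0]*d,a+s[1]*e
    return (x+y)/2,np.linalg.norm(x-y)
def proj(n,X):
    c=C[n];v=c["R"]@X+c["t"];return np.array([c["fx"]*v[0]/v[2]+c["cx"],c["fy"]*v[1]/v[2]+c["cy"]])
E
python3 - <<'E'
from h import *
np.set_printoptions(precision=4,suppress=True)
T=lambda x,y:(100+x/5-.4,155+y/5-.4)
F=lambda x,y:(310+x/6-.4,140+y/6-.4)
S=lambda x,y:(163+x/6-.4,190+y/6-.4)
for n,p in dict(FL=(10,222),f1=(90,226),m3=(105,228),m2=(230,233),m1=(356,238),m0=(483,242),FR=(575,245),BL=(18,48),BR=(580,72),e0=(482,165),e2=(230,152)).items(): print(n,plane("top",T(*p),.14))
print("bung a,b top",plane("top",T(349,165),.162),plane("top",T(91,155),.162))
print("scene notch ends? ",plane("scene",(260+147/5-.4,145+(470-300)/5-.4),.14),plane("scene",(260+298/5-.4,145+(408-300)/5-.4),.14))
D,e=tri(F(255,362),S(95,85));print("dial",D,e)
U,e=tri(F(198,222),S(188,165));print("stopper",U,e,plane("top",F(198,222),.206))
V,e=tri(F(160,110),S(242,222));print("side",V,e,plane("top",F(160,108),.193))
o=plane("top",F(198,222),.206)
print("vec",D-[o[0],o[1],.1],np.linalg.norm(D-[o[0],o[1],.1]))
E
```

```text
FL [0.5727 0.4101 0.14  ]
f1 [0.5712 0.3653 0.14  ]
m3 [0.5702 0.3568 0.14  ]
m2 [0.5685 0.2866 0.14  ]
m1 [0.5669 0.2156 0.14  ]
m0 [0.5658 0.1437 0.14  ]
FR [0.5649 0.0915 0.14  ]
BL [0.6722 0.4108 0.14  ]
BR [0.6646 0.0911 0.14  ]
e0 [0.6098 0.1456 0.14  ]
e2 [0.6147 0.2886 0.14  ]
bung a,b top [0.6062 0.2162 0.162 ] [0.6092 0.3587 0.162 ]
scene notch ends?  [0.6097 0.1475 0.14  ] [0.6138 0.2899 0.14  ]
dial [ 0.5753 -0.2828  0.2146] 0.003732853717410296
stopper [ 0.6411 -0.2593  0.1995] 0.0018285319698320142 [ 0.6398 -0.2584  0.206 ]
side [ 0.6917 -0.2459  0.1966] 0.004579140904997714 [ 0.6943 -0.2447  0.193 ]
vec [-0.0644 -0.0245  0.1146] 0.13374023471594249
```

```bash
cat >> h.py <<'E'
def pose(axis,ydir):
    z=-np.array(axis)/np.linalg.norm(axis);y=np.array(ydir)-np.dot(ydir,z)*z;y/=np.linalg.norm(y)
    return Ro.from_matrix(np.c_[np.cross(y,z),y,z])
def go(R,p,s=None):
    s=s or readout.state();R0=Ro.from_rotvec(s["tool_rot"])
    print("turn deg",(R0.inv()*R).as_rotvec(degrees=True).round(2),"then shift cm",(R.inv().apply(p-s["eef_pos"])*100).round(2))
def ax(yaw,tilt=30):
    y,t=np.radians([yaw,tilt]);return np.array([-np.sin(t)*np.cos(y),-np.sin(t)*np.sin(y),np.cos(t)])
def fy(yaw): y=np.radians(yaw);return np.array([-np.sin(y),np.cos(y),0])
E
python3 - <<'E'
from h import *
np.set_printoptions(precision=4,suppress=True)
F=lambda x,y:(310+x/6-.4,140+y/6-.4)
a,b=plane("top",F(0,360),0.005),plane("top",F(200,415),.005);print("plate yaw",np.degrees(np.arctan2(*(a-b)[:2])), np.array([a,b]))
t=F(262,362),
for z in (.215,.218,.221):
    print(z,plane("top",F(255,362),z),"face",plane("top",F(262,366),z+.007))
for dz in (.215,.219): print(plane("scene",(163+95/6-.4,190+85/6-.4),dz))
D=np.array([.5755,-.281,.216])
go(pose(ax(17),fy(17)),D+.10*ax(17)+.002*-ax(17))
E
```

```text
plate yaw 14.443482828394332 [[ 0.5915 -0.2051  0.005 ]
 [ 0.5634 -0.3146  0.005 ]]
0.215 [ 0.5761 -0.281   0.215 ] face [ 0.5738 -0.2819  0.222 ]
0.218 [ 0.5758 -0.28    0.218 ] face [ 0.5736 -0.281   0.225 ]
0.221 [ 0.5756 -0.2791  0.221 ] face [ 0.5733 -0.2801  0.228 ]
[ 0.5745 -0.2845  0.215 ]
[ 0.5779 -0.2851  0.219 ]
turn deg [  0.34 -30.01   0.93] then shift cm [-39.48  23.75  13.16]
```

Request:
{"op": "play_rows", "data": {"targets": [[0,-6,0,0,0,0,1],[0,-6,0,0,0,0,1],[0,-6,0,0,0,0,1],[0,-6,0,0,0,0,1],[0,-6,0.9,0,0,0,1],[0,0,0,-3.3,2,0,1],[0,0,0,-3.3,2,0,1],[0,0,0,-3.3,2,0,1]]}}

```text
clock: 0.77
eef_pos: [0.2711, -0.5599, 0.266]
tool_rot: [-0.381, 2.595, 0.119]
force: [1.2, -0.5, 1.5]
grip_width: 0.0855
gripper_force: 0.0
```

Request:
{"op": "play_rows", "data": {"targets": [[0,0,0,-3.3,2,0,1],[0,0,0,-3.3,2,0,1],[0,0,0,-3.3,2,0,1],[0,0,0,-3.3,2,0,1],[0,0,0,-3.3,2,0,1],[0,0,0,-3.3,2,0,1],[0,0,0,-3.3,2,0,1],[0,0,0,-3.3,2,0,1]]}}

```text
clock: 1.43
eef_pos: [0.4446, -0.3386, 0.4021]
tool_rot: [-0.389, 2.593, 0.114]
force: [1.1, -0.8, 0.9]
grip_width: 0.0855
gripper_force: 0.0
```

Run:
```python
from h import *
s=readout.state();print(s["clock"],s["eef_pos"],s["joint_pos"].round(2))
D=np.array([.5755,-.281,.216])
go(pose(ax(15.5),fy(15.5)),D+.09*ax(15.5)+.002*-ax(15.5))
```

```text
1.4333 [ 0.44461201 -0.3385813   0.40214329] [-0.62 -0.04 -0.   -0.43 -1.3  -0.61]
turn deg [1.2  0.02 1.23] then shift cm [-2.95  2.05 14.4 ]
```

Request:
{"op": "play_rows", "data": {"targets": [[1.2,0,1.2,-2.9,2.0,0,1],[0,0,0,0,0,3.6,1],[0,0,0,0,0,3.6,1],[0,0,0,0,0,3.6,1],[0,0,0,0,0,3.6,1],[0,0,0,0,0,0,1],[0,0,0,0,0,0,1],[0,0,0,0,0,0,1]]}}

```text
clock: 2.1
eef_pos: [0.5317, -0.2949, 0.2919]
tool_rot: [-0.355, 2.597, 0.093]
force: [-0.3, 0.2, 0.1]
grip_width: 0.0856
gripper_force: 0.0
```

Run:
```python
from h import *
s=readout.state();R=Ro.from_rotvec(s["tool_rot"]);p=s["eef_pos"];print(s["clock"],p)
a=cams.read_camera("top");b=cams.read_camera("scene")
cv2.imwrite("pics/t1.png",a);cv2.imwrite("pics/s1.png",b)
for n in C: print(n,"dial est",proj(n,np.array([.5755,-.281,.216])),"tcp",proj(n,p),"y+-42",proj(n,p+R.apply([0,.0425,.0])),proj(n,p-R.apply([0,.0425,0])))
r=lambda im,x,y,w,h:cv2.resize(im[y:y+h,x:x+w],(w*6,h*6),interpolation=cv2.INTER_CUBIC)
cv2.imwrite("pics/c3.png",np.hstack([r(a,320,160,60,80),r(b,140,150,70,80)]))
```

```text
2.1 [ 0.53170387 -0.29490932  0.29194896]
scene dial est [179.44423434 203.37821219] tcp [166.53510158 181.58133363] y+-42 [176.9194362  174.90356205] [155.79229813 188.4896229 ]
top dial est [352.23114274 200.11920282] tcp [367.45336511 215.8056727 ] y+-42 [350.8623575  220.23330709] [383.96205891 211.40000534]
```

View pics/c3.png

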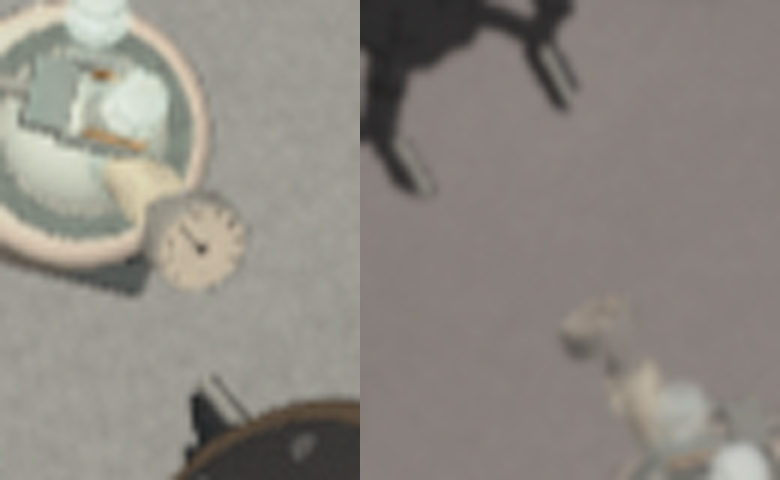

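The top crop shows one fingertip at about (215,378), the dial face centre at (200,245). The scene crop has tips at (570,105) and (425,195), and the dial at (600,325). The tips look further back than expected, so I'll triangulate one.

Run:
```python
from h import *
np.set_printoptions(precision=4,suppress=True)
s=readout.state();R=Ro.from_rotvec(s["tool_rot"]);p=s["eef_pos"]
T=lambda x,y:(320+x/6-.4,160+y/6-.4)
S=lambda x,y:(140+(x-360)/6-.4,150+y/6-.4)
X,e=tri(T(208,380),S(570,106));print("tip",X,e,"tool",R.inv().apply(X-p))
for l in (-.03,-.015,0,.004,.017): print(l,[ (proj("scene",p+R.apply([0,y,l]))-[140,150]+.4)*6+[360,0] for y in(.0425,-.0425)],(proj("top",p+R.apply([0,.0425,l]))-[320,160]+.4)*6)
for q in [((198,245),(600,325))]: print("dial",tri(T(*q[0]),S(*q[1])))
print(R.as_matrix())
```

```text
tip [ 0.5133 -0.2533  0.3216] 0.0006571216498973959 tool [-0.0086  0.0453 -0.0279]
-0.03 [array([557.9896, 104.3161]), array([428.6428, 184.9552])] [219.7021 399.5956]
-0.015 [array([570.4858, 127.6157]), array([442.2963, 208.6153])] [204.3918 381.258 ]
0 [array([582.8477, 150.6651]), array([455.7982, 232.0126])] [189.566  363.5008]
0.004 [array([586.1218, 156.7699]), array([459.3734, 238.208 ])] [185.6914 358.8601]
0.017 [array([596.6984, 176.4904]), array([470.9201, 258.2172])] [173.3208 344.0434]
dial (array([ 0.5752, -0.2817,  0.2141]), np.float64(0.0018633762559407997))
[[-0.8333 -0.2675  0.4838]
 [-0.2327  0.9636  0.1319]
 [-0.5014 -0.0027 -0.8652]]
```

Run:
```python
from h import *
np.set_printoptions(precision=1,suppress=True)
s=readout.state();R=Ro.from_rotvec(s["tool_rot"]);p=s["eef_pos"]
im=[cv2.imread("pics/t1.png"),cv2.imread("pics/s1.png")]
r=lambda im,x,y,w,h:cv2.resize(im[y:y+h,x:x+w],(w*8,h*8),interpolation=cv2.INTER_CUBIC)
o=[r(im[0],340,190,45,55),r(im[1],140,150,55,55)]
for k,(n,off) in enumerate((("top",(340,190)),("scene",(140,150)))):
  for x in(-.011,.011):
    for y in(.0425,.052,-.0425,-.052):
      for z,c in ((.004,(0,255,0)),(-.03,(0,0,255))):
        q=(proj(n,p+R.apply([x,y,z]))-off+.5)*8;cv2.circle(o[k],tuple(int(v) for v in q),3,c,-1)
cv2.imwrite("pics/c4.png",np.clip(np.hstack(o)*1.6,0,255).astype(np.uint8))
```

```text
(no output)
```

View pics/c4.png

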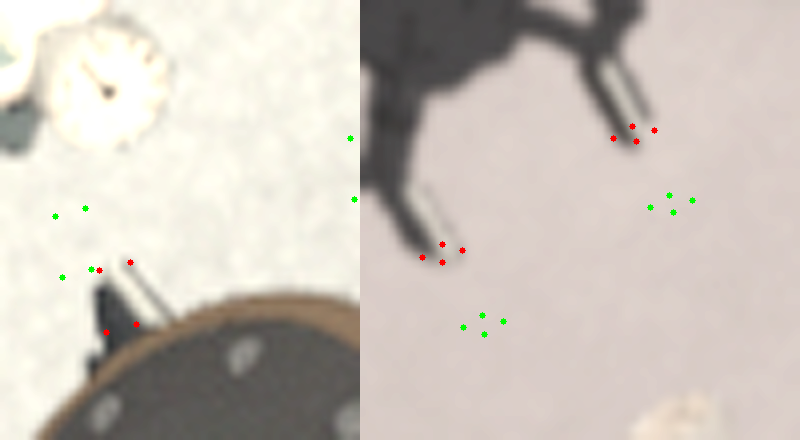

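Run:
```python
from h import *
np.set_printoptions(precision=1,suppress=True)
p=np.array([ 0.20818692, -0.64158162,  0.21739863]);R=Ro.from_rotvec([ 4.90722604e-01, -3.10264260e+00, -2.42929684e-03])
im=cv2.imread("pics/scene0.png")
o=cv2.resize(im[110:190,0:90],None,fx=7,fy=7,interpolation=cv2.INTER_CUBIC)
for x in(-.011,.011):
    for y in(.0425,.052,-.0425,-.052):
      for z,c in ((.004,(0,255,0)),(-.03,(0,0,255))):
        q=(proj("scene",p+R.apply([x,y,z]))-(0,110)+.5)*7;cv2.circle(o,tuple(int(v) for v in q),3,c,-1)
cv2.imwrite("pics/c5.png",np.clip(o*1.6,0,255).astype(np.uint8))
s=readout.state();print(s["clock"],s["eef_pos"],s["joint_pos"])
```

```text
2.2 [ 0.5 -0.3  0.3] [-0.4  0.  -0.2 -0.4 -1.  -0.7]
```

View pics/c5.png

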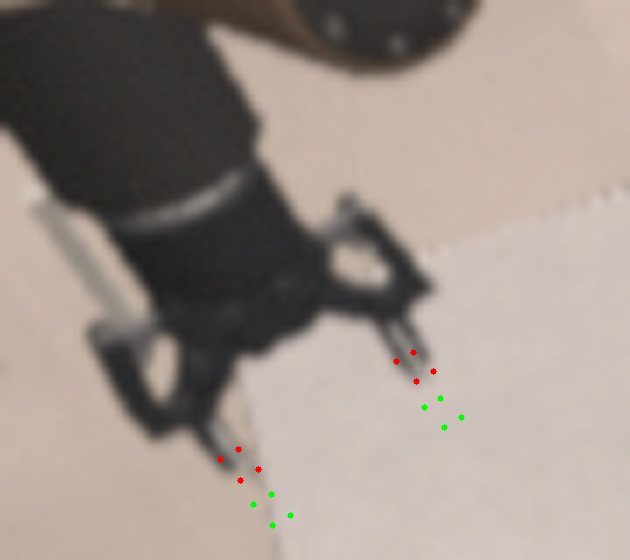

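Request:
{"op": "play_rows", "data": {"targets": [[0,0,0,0,0.1,2,1],[0,0,0,0,0,2,1],[0,0,0,0,0,2,1],[0,0,0,0,0,1,1],[0,0,0,0,0,0,1],[0,0,0,0,0,0,1],[0,0,0,0,0,0,1],[0,0,0,0,0,0,1]]}}

```text
clock: 2.87
eef_pos: [0.5652, -0.2849, 0.2324]
tool_rot: [-0.355, 2.595, 0.092]
force: [0.4, 1.0, 0.1]
grip_width: 0.0852
gripper_force: 0.0
```

Run:
```python
from h import *
s=readout.state();R=Ro.from_rotvec(s["tool_rot"]);p=s["eef_pos"];print(p)
o=[]
for n,off in (("top",(325,170)),("scene",(150,165))):
  im=cams.read_camera(n);cv2.imwrite(f"pics/{n}2.png",im)
  u=cv2.resize(im[off[1]:off[1]+60,off[0]:off[0]+50],None,fx=8,fy=8,interpolation=cv2.INTER_CUBIC)
  u=np.clip(u*1.4,0,255).astype(np.uint8)
  for x in(-.011,.011):
    for y in(.0425,-.0425):
        q=(proj(n,p+R.apply([x,y,-.028]))-off+.5)*8;cv2.circle(u,tuple(int(v) for v in q),3,(0,0,255),-1)
  o.append(u)
cv2.imwrite("pics/c6.png",np.hstack(o))
```

```text
[ 0.56520904 -0.28487757  0.23243717]
```

View pics/c6.png

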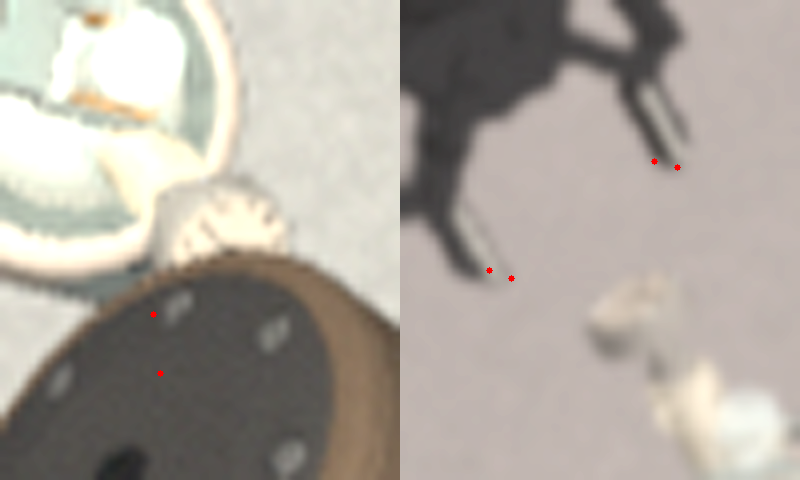

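The scene view puts the open tips about 46 mm short of the dial (635,315), on the axis to within 1 mm. The tips really stand about 28 mm behind the reported TCP, so I advance by what I see.

Request:
{"op": "play_rows", "data": {"targets": [[0,0,0,0,0,1.2,1],[0,0,0,0,0,1.2,1],[0,0,0,0,0,1.0,1],[0,0,0,0,0,0.8,1],[0,0,0,0,0,0.5,1],[0,0,0,0,0,0.3,1],[0,0,0,0,0,0,1],[0,0,0,0,0,0,1]]}}

```text
clock: 3.63
eef_pos: [0.5892, -0.2776, 0.1872]
tool_rot: [-0.355, 2.598, 0.094]
force: [0.3, -0.7, 0.6]
grip_width: 0.0856
gripper_force: 0.0
```

Run:
```python
from h import *
s=readout.state();R=Ro.from_rotvec(s["tool_rot"]);p=s["eef_pos"];print(p,s["force"],s["torque"])
n,off="scene",(150,165)
im=cams.read_camera(n);cv2.imwrite(f"pics/{n}3.png",im)
u=cv2.resize(im[off[1]:off[1]+60,off[0]:off[0]+60],None,fx=10,fy=10,interpolation=cv2.INTER_CUBIC)
u=np.clip(u*1.4,0,255).astype(np.uint8)
for x in(-.011,.011):
    for y in(.0425,-.0425):
        q=(proj(n,p+R.apply([x,y,-.028]))-off+.5)*10;cv2.circle(u,tuple(int(v) for v in q),3,(0,0,255),-1)
cv2.imwrite("pics/c7.png",u)
```

```text
[ 0.58920216 -0.27760822  0.18719561] [ 0.27298285 -0.71457697  0.57037244] [-0.47092405  1.55524335  0.03843012]
```

View pics/c7.png

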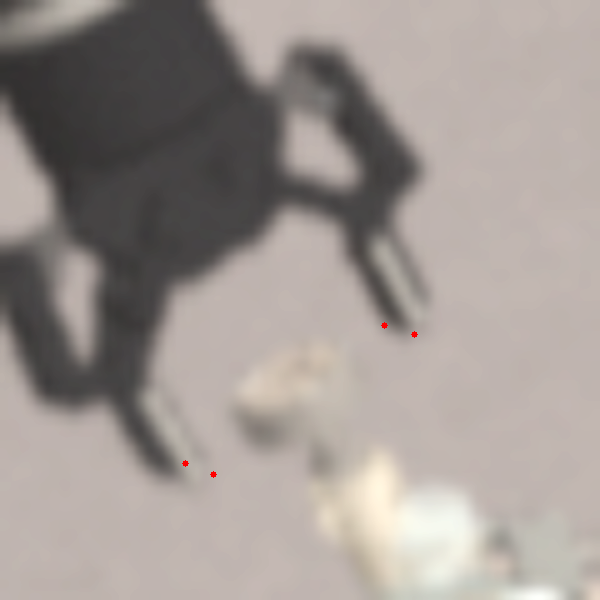

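The tips are now level with the dial at (290,395), and the dial sits 1–2 mm to the −y side. I'll go 9 mm deeper, shift 1 mm and close.

Request:
{"op": "play_rows", "data": {"targets": [[0,0,0,0,-0.1,0.5,1],[0,0,0,0,0,0.4,1],[0,0,0,0,0,0,1],[0,0,0,0,0,0,0.7],[0,0,0,0,0,0,0.6],[0,0,0,0,0,0,0.55],[0,0,0,0,0,0,0.55],[0,0,0,0,0,0,0.55]]}}

```text
clock: 4.35
eef_pos: [0.5937, -0.2773, 0.1797]
tool_rot: [-0.355, 2.597, 0.094]
force: [-0.5, 1.2, 0.7]
grip_width: 0.0466
gripper_force: 0.3
```

Request:
{"op": "play_rows", "data": {"targets": [[0,0,0,0,0,0,0.53],[0,0,0,0,0,0,0.5],[0,0,0,0,0,0,0.4],[0,0,0,0,0,0,0],[0,0,0,0,0,0,0],[0,0,0,0,0,0,0],[0,0,0,0,0,0,0],[0,0,0,0,0,0,0]]}}

```text
clock: 5.02
eef_pos: [0.5935, -0.2772, 0.1799]
tool_rot: [-0.355, 2.597, 0.094]
force: [-4.6, 2.5, 5.3]
grip_width: 0.0434
gripper_force: 60.0
```

Request:
{"op": "play_rows", "data": {"targets": [[0,0,0,0,0,-0.2,0],[0,0,0,0,0,-0.3,0],[0,0,0,0,0,-0.4,0],[0,0,0,0,0,-0.4,0],[0,0,0,0,0,-0.4,0],[0,0,0,0,0,-0.3,0],[0,0,0,0,0,0,0],[0,0,0,0,0,0,0]]}}

```text
clock: 5.68
eef_pos: [0.584, -0.2802, 0.1972]
tool_rot: [-0.354, 2.597, 0.094]
force: [0.0, 1.6, -1.4]
grip_width: 0.0434
gripper_force: 61.0
```

Run:
```python
from h import *
s=readout.state();R=Ro.from_rotvec(s["tool_rot"]);print(s["eef_pos"],R.inv().apply(s["force"]),R.inv().apply(s["torque"]))
im=cams.read_camera("scene");cv2.imwrite("pics/scene4.png",im)
```

```text
[ 0.58400151 -0.28018019  0.19717324] [0.32271397 1.48364957 1.46870912] [0.03207662 1.71251825 0.03663776]
```

Request:
{"op": "play_rows", "data": {"targets": [[0,0,0,0,0,-0.4,0],[0,0,0,0,0,-0.6,0],[0,0,0,0,0,-0.6,0],[0,0,0,0,0,-0.6,0],[0,0,0,0,0,-0.6,0],[0,0,0,0,0,-0.6,0],[0,0,0,0,0,-0.6,0],[0,0,0,0,0,-0.6,0]]}}

```text
clock: 6.4
eef_pos: [0.5616, -0.2863, 0.2374]
tool_rot: [-0.355, 2.597, 0.094]
force: [0.3, -0.3, -0.8]
grip_width: 0.0435
gripper_force: 61.0
```

Request:
{"op": "play_rows", "data": {"targets": [[0,0,0,0,0,-0.6,0],[0,0,0,0,0,-0.6,0],[0,0,0,0,0,-0.6,0],[0,0,0,0,0,-0.6,0],[0,0,0,0,0,-1,0],[0,0,0,0,0,-1,0],[0,0,0,0,0,-1,0],[0,0,0,0,0,-1,0]]}}

```text
clock: 7.07
eef_pos: [0.5305, -0.2949, 0.2932]
tool_rot: [-0.355, 2.597, 0.094]
force: [0.9, 1.1, -0.8]
grip_width: 0.0435
gripper_force: 61.1
```

Run:
```python
from h import *
s=readout.state();R=Ro.from_rotvec(s["tool_rot"]);p=s["eef_pos"];print(p,R.as_matrix()[:,2],s["force"])
o=[]
for n,off in (("scene",(140,135)),("top",(320,170))):
  im=cams.read_camera(n);cv2.imwrite(f"pics/{n}5.png",im)
  o.append(cv2.resize(im[off[1]:off[1]+100,off[0]:off[0]+65],None,fx=6,fy=6,interpolation=cv2.INTER_CUBIC))
cv2.imwrite("pics/c8.png",np.clip(np.hstack(o)*1.4,0,255).astype(np.uint8))
```

```text
[ 0.53053369 -0.29489316  0.29324817] [ 0.48187389  0.13329344 -0.86604296] [ 0.92077539  1.10828329 -0.83930729]
```

Run:
```python
from h import *
go(pose([0,0,1],[.024,1,0]),np.array([.516,.145,.25]))
go(pose([0,0,1],[-.267,.964,0]),np.array([.516,.145,.25]))
print(readout.state()["joint_pos"].round(2))
```

```text
turn deg [ 4.27 29.93 16.54] then shift cm [ 2.56 44.    4.48]
turn deg [-0.17 30.12  0.08] then shift cm [-10.31  42.85   4.48]
[-0.42  0.03 -0.19 -0.39 -0.97 -0.72]
```

Request:
{"op": "play_rows", "data": {"targets": [[0.71,4.99,2.76,0,0,0,0],[0.71,4.99,2.76,0,0,0,0],[0.71,4.99,2.76,0,0,0,0],[0.71,4.99,2.76,0,0,0,0],[0.71,4.99,2.76,0,0,0,0],[0.71,4.99,2.76,0,0,0,0],[0,0,0,0,1,0,0],[0,0,0,0,2,0,0]]}}

```text
clock: 7.83
eef_pos: [0.5327, -0.2647, 0.2898]
tool_rot: [-0.038, -3.135, -0.004]
force: [0.6, 0.7, -0.2]
grip_width: 0.044
gripper_force: 61.2
```

Request:
{"op": "play_rows", "data": {"targets": [[0,0,0,0.2,3,0,0],[0,0,0,0.2,3,0,0],[0,0,0,0.2,3,0,0],[0,0,0,0.2,3,0,0],[0,0,0,0.2,3,0,0],[0,0,0,0.2,3,0,0],[0,0,0,0.2,3,0,0],[0,0,0,0.2,3,0,0]]}}

```text
clock: 8.5
eef_pos: [0.521, -0.0228, 0.2926]
tool_rot: [-0.037, -3.139, -0.005]
force: [0.9, -0.4, -0.4]
grip_width: 0.0435
gripper_force: 61.2
```

Request:
{"op": "play_rows", "data": {"targets": [[0,0,0,0.2,3,0,0],[0,0,0,0.2,3,0,0],[0,0,0,0.2,3,0,0],[0,0,0,0.2,3,0,0],[0,0,0,0.2,3,1,0],[0,0,0,0,2,1,0],[0,0,0,0,0,1,0],[0,0,0,0,0,0,0]]}}

```text
clock: 9.17
eef_pos: [0.514, 0.1466, 0.2606]
tool_rot: [-0.034, -3.135, -0.002]
force: [0.3, -0.9, -1.3]
grip_width: 0.0431
gripper_force: 61.3
```

Run:
```python
from h import *
np.set_printoptions(precision=4,suppress=True)
s=readout.state();R=Ro.from_rotvec(s["tool_rot"]);p=s["eef_pos"];print(s["clock"],p,R.as_matrix()[:,2],s["force"])
go(pose([0,0,1],[.024,1,0]),np.array([.516,.145,.25]))
im=cams.read_camera("scene");cv2.imwrite("pics/scene6.png",im)
for z in(-.039,-.007,.04,.088): print(z,proj("scene",p+R.apply([0,0,z])))
g=cv2.cvtColor(im,6).astype(int)
c=proj("scene",p+R.apply([0,0,.06])).astype(int)
for r in range(c[1]-16,c[1]+17,2): print(r,c[0]-12,g[r,c[0]-12:c[0]+13])
```

```text
9.1667 [0.514  0.1466 0.2606] [-0.0064  0.0014 -1.    ] [ 0.3384 -0.9228 -1.2863]
turn deg [ 0.07 -0.37  0.12] then shift cm [-0.2  -0.16  1.06]
-0.039 [277.2868 133.034 ]
-0.007 [276.9495 139.6363]
0.04 [276.4761 148.9039]
0.088 [276.0177 157.8777]
136 264 [130 130 129 120  88  55  44  56  80  88  94 109 116 122 124 120 114 111
 104  93  91 109 123 126 127]
138 264 [131 132 131 123  96  63  47  59  82  87  89  86  88  91  90  91  99 110
 118 118 118 125 127 127 127]
140 264 [130 130 131 129 123 109  88  77  87  96 113 103  96  99 100 106 118 125
 127 128 127 128 127 127 127]
142 264 [130 130 129 128 128 128 125 120 118 118 125 122 107  94 105 120 126 127
 127 128 128 128 127 126 128]
144 264 [129 129 128 128 129 129 129 128 128 129 128 124 108  96 109 124 127 127
 126 127 127 127 128 129 128]
146 264 [129 130 129 128 128 129 128 128 128 127 127 123 106  95 110 124 126 127
 127 127 128 128 128 128 127]
148 264 [129 130 129 129 129 129 128 127 128 129 128 122 102  95 110 123 126 126
 127 128 127 127 127 127 127]
150 264 [129 128 128 128 129 130 129 129 129 130 129 123 104  96 113 125 
[... 336 characters left out ...]
 127
 127 127 127 128 128 128 128]
158 264 [127 127 127 127 127 127 128 128 128 128 127 123 108 104 120 127 128 128
 129 129 129 128 129 129 128]
160 264 [127 127 127 127 127 127 128 127 127 127 127 128 128 127 128 128 127 128
 128 128 128 128 128 128 128]
162 264 [126 125 126 127 128 128 127 127 127 126 126 127 129 129 128 128 128 128
 128 127 127 128 128 129 128]
164 264 [126 127 128 128 129 128 128 127 127 127 127 129 128 128 128 128 128 128
 128 128 127 128 128 127 128]
166 264 [128 128 128 127 128 128 128 128 127 126 128 129 129 129 129 128 128 129
 128 128 128 128 128 129 128]
168 264 [125 126 127 127 126 126 127 128 128 128 128 129 129 129 129 128 128 127
 128 129 129 129 128 129 130]
```

Run:
```python
from h import *
np.set_printoptions(precision=1,suppress=True,linewidth=200)
ys=np.arange(-.016,.0161,.002)
for n in C:
  g=cv2.cvtColor(cv2.imread(f"pics/{n}0.png"),6).astype(np.float32)
  for k,(sx,sy) in {0:(.604,.1433),2:(.6075,.2873)}.items():
    for dx in (-.025,-.018,-.010):
      P=[proj(n,np.array([sx+dx+.024*v,sy-.024*dx+v,.14])) for v in ys]
      m=np.float32(P)[None];w=cv2.remap(g,m[...,0],m[...,1],cv2.INTER_LINEAR)[0];b=w[[0,1,-1,-2]].mean()
      d=np.abs(b-w)*(np.abs(b-w)>6);print(n,k,dx,w, "c mm",(d*ys).sum()/d.sum()*1e3)
s=readout.state();R=Ro.from_rotvec(s["tool_rot"]);p=s["eef_pos"]
g=cv2.cvtColor(cv2.imread("pics/scene6.png"),6).astype(float)
for r in range(143,159,2):
  w=np.clip(126-g[r,272:283],0,None);print(r,((w*np.arange(272,283)).sum()/w.sum()).round(2),end=' ')
print(g[154:162,276:278].mean(1))
```

```text
scene 0 -0.025 [136.2 136.3 135.5 134.3 132.5 130.5 128.2 124.1 119.7 117.9 117.8 121.  125.7 130.9 134.1 136.1 136.6] c mm 2.3107948037708885
scene 0 -0.018 [136.3 136.1 135.6 134.7 133.1 130.5 127.7 124.  119.9 116.8 116.  118.3 123.3 128.7 132.7 135.6 136.5] c mm 3.015278773601011
scene 0 -0.01 [136.  135.8 135.1 134.1 133.  131.8 129.5 125.6 121.7 118.  115.1 117.5 123.4 128.9 132.5 135.4 136.4] c mm 3.283901852997925
scene 2 -0.025 [136.  135.8 135.2 134.2 132.4 130.2 126.1 121.6 117.1 114.  111.6 115.8 121.4 126.7 131.  134.4 135.7] c mm 3.023164655243896
scene 2 -0.018 [136.9 136.6 135.9 134.7 132.3 129.6 125.5 120.5 116.1 113.3 111.7 115.8 121.7 127.5 132.  135.9 136.1] c mm 2.4605556858933544
scene 2 -0.01 [136.6 136.1 135.3 133.7 131.5 128.9 124.6 119.8 115.4 112.6 113.1 118.6 124.9 129.9 133.6 135.5 136.1] c mm 1.9977325960705465
top 0 -0.025 [162.2 161.9 162.  162.2 162.9 165.2 167.2 168.6 168.9 168.6 165.3 149.8 153.8 160.3 162.9 163.1 163. ] c mm 3.6700956483957623
top 0 -0.018 [162.8 162.9 163.  163.1 164.5 167.  169.6 171.8 172.6 172.3 171.  148.8 147.5 158.9 162.9 164.1 164.3] c mm 3.172596197232963
top 0 -0.01 [161.4 161.7 161.6 161.5 161.  164.1 170.7 171.7 172.4 172.8 172.1 158.5 150.3 156.7 160.3 161.8 161. ] c mm 1.53860573746562
top 2 -0.025 [163.  162.  162.4 163.5 163.1 164.1 165.2 165.9 166.5 166.8 164.1 130.7 137.6 156.4 161.8 162.8 163.3] c mm 7.191810047119856
top 2 -0.018 [164.9 164.4 164.  164.1 165.4 165.7 165.2 165.9 166.5 166.5 165.6 133.6 127.  154.3 161.8 164.4 164.3] c mm 7.475077547902713
top 2 -0.01 [161.  161.5 162.6 162.8 163.3 164.5 167.4 169.1 170.3 171.  155.8 142.3 135.6 152.  159.3 162.1 162. ] c mm 5.284820714233763
143 277.01 145 276.94 147 276.89 149 276.88 151 276.79 153 276.77 155 276.78 157 276.68 [101.  101.  101.  100.5 106.  119.5 127.5 128. ]
```

Request:
{"op": "play_rows", "data": {"targets": [[0,1.9,0,0,-0.05,1,0],[0,0,0,0,0,2,0],[0,0,0,0,0,2.5,0],[0,0,0,0,0,2.5,0],[0,0,0,0,0,2.2,0],[0,0,0,0,0,1.5,0],[0,0,0,0,0,0,0],[0,0,0,0,0,0,0]]}}

```text
clock: 9.88
eef_pos: [0.5118, 0.1448, 0.1466]
tool_rot: [-0.038, -3.105, -0.003]
force: [0.1, -0.2, 0.4]
grip_width: 0.0435
gripper_force: 61.3
```

```bash
cat > w.py <<'E'
from h import *
np.set_printoptions(precision=4,suppress=True)
s=readout.state();R=Ro.from_rotvec(s["tool_rot"]);p=s["eef_pos"];print(s["clock"],p,R.as_matrix()[:,2],s["force"],R.as_matrix()[:,1])
g=cv2.cvtColor(cams.read_camera("scene"),6).astype(float)
for z in(-.039,-.007,.01,.04,.07,.088): print(z,proj("scene",p+[0.0019,0,-z]).round(2))
E
python3 - <<'E'
from w import *
c=proj("scene",p+[.0019,0,-.03]).astype(int)
for r in range(c[1]-16,c[1]+18,2):
  b=(g[r,c[0]-8]+g[r,c[0]+8])/2;w=np.clip(b-3-g[r,c[0]-6:c[0]+7],0,None);print(r,((w*np.arange(c[0]-6,c[0]+7)).sum()/max(w.sum(),1e-6)).round(2),g[r,c[0]-7:c[0]+8].astype(int))
E
```

```text
9.8833 [0.5118 0.1448 0.1466] [-0.0364  0.0024 -0.9993] [ 0.0756 -0.2378  0.424 ] [0.0246 0.9997 0.0015]
-0.039 [275.75 155.69]
-0.007 [275.48 161.53]
0.01 [275.34 164.55]
0.04 [275.09 169.75]
0.07 [274.86 174.79]
0.088 [274.72 177.74]
152 270.69 [ 50  49  47  43  45  65 109 149 161 161 155 136 100  68  63]
154 270.08 [ 50  50  45  47  80 131 157 156 151 161 164 159 146 112  81]
156 269.48 [ 44  42  45  62 108 155 166 165 159 160 158 151 144 121  89]
158 269.55 [ 48  45  59  79  92 118 136 146 149 149 143 133 117  97  96]
160 272.03 [ 60  49  65  85  82  85  89  90  92  93  97 104 112 117 121]
162 272.88 [108  82  81  96 102 104  92  85  90 101 114 124 127 128 128]
164 274.63 [128 125 121 122 124 124 112  95 104 121 126 128 128 129 128]
166 275.05 [128 128 129 128 128 124 111  96 108 124 129 129 129 129 129]
168 275.03 [127 127 128 129 128 125 111  97 109 126 129 129 129 128 128]
170 274.98 [127 128 129 129 129 125 111  99 112 126 128 129 129 130 129]
172 274.81 [128 129 129 128 128 124 108  99 116 126 129 130 132 131 130]
174 274.59 [128 128 128 129 128 125 110 107 124 133 136 136 137 135 133]
176 0.0 [128 129 129 130 133 135 134 136 138 138 138 138 138 138 138]
178 270.94 [129 129 128 125 125 133 138 138 139 138 139 139 139 138 137]
180 272.38 [129 128 129 127 121 117 123 134 137 138 138 137 138 138 138]
182 273.25 [130 130 128 128 128 124 118 119 132 138 139 139 140 141 141]
184 273.85 [128 128 128 128 128 129 127 123 118 126 137 141 142 141 141]
```

Request:
{"op": "play_rows", "data": {"targets": [[0,0,0,0,0.14,0.6,0],[0,0,0,-1.0,0,-0.04,0],[0,0,0,-1.0,0,-0.04,0],[0,0,0,-1.0,0,-0.03,0],[0,0,0,-0.8,0,-0.03,0],[0,0,0,-0.6,0,-0.02,0],[0,0,0,0,0,0,0],[0,0,0,0,0,0,0]]}}

```text
clock: 10.6
eef_pos: [0.5556, 0.1458, 0.1397]
tool_rot: [-0.038, -3.104, -0.003]
force: [0.2, -0.7, -1.1]
grip_width: 0.0434
gripper_force: 61.3
```

Run:
```python
from w import *
cv2.imwrite("pics/scene7.png",g.astype(np.uint8))
c=proj("scene",p+[0,0,-.02]).astype(int)
for r in range(c[1]-6,c[1]+12): print(r,c[0]-9,g[r,c[0]-9:c[0]+10].astype(int))
```

```text
10.6 [0.5556 0.1458 0.1397] [-0.0369  0.0025 -0.9993] [ 0.1776 -0.748  -1.0516] [0.0245 0.9997 0.0016]
-0.039 [281.87 163.53]
-0.007 [281.48 169.32]
0.01 [281.28 172.31]
0.04 [280.94 177.46]
0.07 [280.61 182.45]
0.088 [280.42 185.37]
167 271 [125 112  80  53  47  61  82  85  94 105 113 111 113 111 109 106 108 117
 124]
168 271 [128 120  92  62  49  64  83  81  84  87  89  88  91  96 103 111 120 127
 130]
169 271 [128 126 111  85  61  67  86  87  91  87  83  85  90 103 116 124 129 133
 134]
170 271 [129 128 124 110  84  80  93 102 108  97  87  90 102 117 128 133 136 137
 138]
171 271 [129 128 128 124 112 102 108 118 121 109  93  99 116 128 134 137 139 139
 139]
172 271 [129 129 129 129 126 121 122 127 127 117 101 106 122 127 134 138 139 139
 139]
173 271 [129 129 129 129 130 129 130 132 131 127 116 115 123 120 124 134 138 139
 139]
174 271 [129 129 131 131 132 134 135 136 136 135 131 125 126 121 117 124 134 138
 139]
175 271 [130 131 133 134 136 138 139 139 138 138 137 134 132 127 120 117 124 134
 139]
176 271 [130 134 136 138 139 139 139 139 139 138 139 138 136 132 127 120 116 126
 136]
177 271 [128 132 138 139 139 139 139 139 139 139 139 138 137 135 132 127 118 118
 132]
178 271 [125 126 133 138 139 139 139 139 139 139 138 138 138 137 135 132 126 121
 129]
179 271 [125 118 124 134 138 139 138 138 138 138 138 139 139 138 137 136 135 132
 135]
180 271 [128 121 117 124 134 138 138 138 138 139 138 138 139 139 139 139 139 139
 140]
181 271 [129 126 119 115 127 136 139 139 138 139 139 139 140 141 141 142 142 142
 142]
182 271 [129 128 125 118 119 132 138 140 139 140 140 141 141 141 142 142 142 142
 143]
183 271 [129 128 128 124 119 125 135 141 141 142 142 141 141 141 142 142 143 144
 143]
184 271 [128 129 129 128 123 119 126 137 142 142 142 142 142 142 143 143 143 143
 143]
```

Request:
{"op": "play_rows", "data": {"targets": [[0,0,0,-0.2,-0.07,0,0],[0,0,0,-0.5,0,-0.02,0],[0,0,0,-0.5,0,-0.02,0],[0,0,0,-0.5,0,-0.02,0],[0,0,0,-0.5,0,-0.02,0],[0,0,0,-0.4,0,-0.01,0],[0,0,0,-0.4,0,-0.01,0],[0,0,0,0,0,0,0]]}}

```text
clock: 11.32
eef_pos: [0.5861, 0.1446, 0.1398]
tool_rot: [-0.037, -3.105, -0.003]
force: [0.7, -0.5, -0.6]
grip_width: 0.0435
gripper_force: 61.3
```

Request:
{"op": "play_rows", "data": {"targets": [[0,0,0,-0.4,0,-0.01,0],[0,0,0,-0.4,0,-0.02,0],[0,0,0,-0.4,0,-0.01,0],[0,0,0,-0.2,0,-0.01,0],[0,0,0,-0.1,0,0,0],[0,0,0,-0.1,0,0,0],[0,0,0,0,0,0,0],[0,0,0,0,0,0,0]]}}

```text
clock: 11.98
eef_pos: [0.6013, 0.1442, 0.14]
tool_rot: [-0.037, -3.105, -0.004]
force: [1.4, -0.0, -0.9]
grip_width: 0.0431
gripper_force: 61.3
```

Request:
{"op": "play_rows", "data": {"targets": [[0,0,0,-0.1,0,0,0],[0,0,0,-0.1,0,0,0],[0,0,0,0,0,0,0],[0,0,0,0,0,0,0],[0,0,0,0,0,0,0],[0,0,0,0,0,0,0],[0,0,0,0,0,0,0],[0,0,0,0,0,0,0]]}}

```text
clock: 12.65
eef_pos: [0.6034, 0.1442, 0.1399]
tool_rot: [-0.037, -3.105, -0.004]
force: [0.7, -0.1, -1.8]
grip_width: 0.0432
gripper_force: 61.3
```

Run:
```python
from w import *
im=cams.read_camera("scene");cv2.imwrite("pics/scene8.png",im)
for q in ((.604,.1440,.14),(.604,.144,.150),(.566,.145,.14)): print(q,proj("scene",np.array(q)))
c=proj("scene",p+[0,0,-.01]).astype(int)
for r in range(c[1]-8,c[1]+10): print(r,c[0]-9,g[r,c[0]-9:c[0]+10].astype(int))
```

```text
12.65 [0.6034 0.1442 0.1399] [-0.0362  0.0029 -0.9993] [ 0.7135 -0.0648 -1.8289] [0.0238 0.9997 0.002 ]
-0.039 [288.27 171.21]
-0.007 [287.77 176.98]
0.01 [287.51 179.97]
0.04 [287.06 185.09]
0.07 [286.62 190.06]
0.088 [286.37 192.96]
(0.604, 0.144, 0.14) [287.4419 178.0162]
(0.604, 0.144, 0.15) [287.5955 176.2488]
(0.566, 0.145, 0.14) [282.3907 171.9066]
171 278 [ 46  45  45  47  45  46  64 116 158 167 158 154 150 155 164 150 114  88
  91]
172 278 [ 60  47  44  43  45  53  79 124 159 168 165 163 159 158 161 145 110  95
 105]
173 278 [ 90  61  47  44  49  70  97 119 147 159 157 156 158 154 150 131 101 104
 123]
174 278 [117  84  53  44  52  77  97 102 121 137 139 140 141 134 126 116 101 113
 132]
175 278 [129 101  61  44  54  76  88  86  95 106 111 111 111 109 111 121 123 128
 137]
176 278 [135 118  79  50  57  78  87  90  87  87  89  90  95 105 118 132 137 139
 141]
177 278 [138 130 103  68  63  83  97 107  93  84  84  90 106 123 133 139 142 142
 142]
178 278 [139 136 122  96  82  93 110 122 107  93  96 106 123 136 141 142 142 142
 142]
179 278 [138 138 133 122 112 112 126 133 125 115 119 127 136 141 142 142 143 143
 143]
180 278 [139 138 138 135 131 130 136 139 137 133 135 139 141 142 143 143 144 143
 144]
181 278 [139 139 139 140 139 139 141 142 141 140 141 142 142 143 144 143 144 143
 143]
182 278 [139 140 141 141 142 141 141 141 142 143 143 143 143 144 144 143 143 143
 142]
183 278 [141 142 142 142 141 142 142 142 143 143 143 143 143 144 143 143 142 143
 143]
184 278 [137 142 142 142 142 142 143 143 143 143 143 143 143 143 143 142 142 143
 144]
185 278 [127 139 142 143 143 142 143 143 143 143 142 142 142 142 143 143 143 143
 144]
186 278 [121 134 141 143 143 143 142 142 142 142 142 142 143 143 143 143 144 143
 144]
187 278 [122 125 136 142 142 142 141 141 142 142 142 143 142 143 143 143 143 143
 140]
188 278 [124 118 126 136 141 141 141 142 142 142 143 142 142 142 142 141 139 136
 128]
```

Request:
{"op": "play_rows", "data": {"targets": [[0,0,0,-0.1,0,0,0],[0,0,0,-0.1,0,0,0],[0,0,0,0,0,0,0],[0,0,0,0,0,0,0],[0,0,0,0,0,0,0],[0,0,0,0,0,0,0],[0,0,0,0,0,0,0],[0,0,0,0,0,0,0]]}}

```text
clock: 13.42
eef_pos: [0.6051, 0.1441, 0.1398]
tool_rot: [-0.037, -3.105, -0.003]
force: [-4.1, 0.3, 0.5]
grip_width: 0.0433
gripper_force: 61.3
```

Request:
{"op": "play_rows", "data": {"targets": [[0,0,0,0.1,0,0,0],[0,0,0,0,0,0.1,0],[0,0,0,0,0,0.1,0],[0,0,0,0,0,0.1,0],[0,0,0,0,0,0.1,0],[0,0,0,0,0,0,0],[0,0,0,0,0,0,0],[0,0,0,0,0,0,0]]}}

```text
clock: 14.08
eef_pos: [0.6042, 0.1442, 0.1357]
tool_rot: [-0.037, -3.105, -0.004]
force: [-1.6, 0.5, -1.0]
grip_width: 0.0434
gripper_force: 61.3
```

Request:
{"op": "play_rows", "data": {"targets": [[0,0,0,0,0,0.1,0],[0,0,0,0,0,0,0],[0,0,0,0,0,0,0],[0,0,0,0,0,0.1,0],[0,0,0,0,0,0,0],[0,0,0,0,0,0,0],[0,0,0,0,0,0,0],[0,0,0,0,0,0,0]]}}

```text
clock: 14.75
eef_pos: [0.6044, 0.1442, 0.1347]
tool_rot: [-0.037, -3.106, -0.004]
force: [-4.2, -0.2, 4.9]
grip_width: 0.0431
gripper_force: 61.9
```

Request:
{"op": "play_rows", "data": {"targets": [[0,0,0,0.05,0,-0.05,0],[0,0,0,0,0,0,0],[0,0,0,0,0,0,0.52],[0,0,0,0,0,0,0.55],[0,0,0,0,0,0,0.6],[0,0,0,0,0,0,0.65],[0,0,0,0,0,0,0.7],[0,0,0,0,0,0,0.7]]}}

```text
clock: 15.42
eef_pos: [0.6038, 0.1442, 0.1344]
tool_rot: [-0.037, -3.105, -0.004]
force: [-0.1, 0.0, 0.4]
grip_width: 0.0595
gripper_force: 0.0
```

Run:
```python
from w import *
im=cams.read_camera("scene");cv2.imwrite("pics/scene9.png",im)
cv2.imwrite("pics/c9.png",np.hstack([cv2.resize(cv2.imread(f"pics/scene{k}.png")[140:215,265:330],None,fx=6,fy=6,interpolation=cv2.INTER_CUBIC) for k in(8,9)]))
```

```text
15.4167 [0.6038 0.1442 0.1344] [-0.0361  0.0029 -0.9993] [-0.1329  0.0189  0.3682] [0.0238 0.9997 0.002 ]
-0.039 [288.25 172.3 ]
-0.007 [287.75 178.03]
0.01 [287.49 181.  ]
0.04 [287.04 186.09]
0.07 [286.61 191.03]
0.088 [286.35 193.91]
```

Request:
{"op": "play_rows", "data": {"targets": [[0,0,0,0,0,-0.5,0.7],[0,0,0,0,0,-1,0.7],[0,0,0,0,0,-2,0.7],[0,0,0,0,0,-3,0.7],[0,0,0,0,0,-3,0.7],[0,0,0,1,0,-3,0.7],[0,0,0,3,0,-2,0.7],[0,0,0,4,0,0,0.7]]}}

```text
clock: 16.18
eef_pos: [0.5318, 0.1462, 0.2871]
tool_rot: [-0.038, -3.112, -0.007]
force: [0.2, 1.1, 1.1]
grip_width: 0.0601
gripper_force: 0.0
```

Request:
{"op": "play_rows", "data": {"targets": [[0,0,0,3.5,-2,0,0.7],[0,0,0,3,-2,0,0.7],[0,0,0,2,-3,0,0.7],[0,0,0,0,-3,0,0.7],[0,0,0,0,-2,0,0.7],[0,0,0,0,0,0,0.7],[0,0,0,0,0,0,0.7],[0,0,0,0,0,0,0.7]]}}

```text
clock: 16.85
eef_pos: [0.4415, 0.0279, 0.2858]
tool_rot: [-0.038, -3.106, -0.005]
force: [-0.1, 1.3, 0.5]
grip_width: 0.0596
gripper_force: 0.0
```

Run:
```python
from h import *
print(readout.state()["clock"],readout.state()["eef_pos"])
t=cams.read_camera("top");s=cams.read_camera("scene");cv2.imwrite("pics/tf.png",t);cv2.imwrite("pics/sf.png",s)
for n,im in(("top",t),("scene",s)):
    d=cv2.absdiff(im,cv2.imread(f"pics/{n}0.png")).max(2)>25
    k,_,st,_=cv2.connectedComponentsWithStats(d.astype(np.uint8));print(n,[list(r) for r in st[1:] if r[4]>8])
    for q in((.604,.144,.18),(.604,.144,.172)):print(proj(n,np.array(q)))
o=np.hstack([cv2.resize(t[150:220,100:220],(384,224),interpolation=2),cv2.resize(s[140:210,260:380],(384,224),interpolation=2)])
o2=np.hstack([cv2.resize(t,(384,288)),cv2.resize(s,(384,288))])
cv2.imwrite("pics/c10.png",np.vstack([o,o2]))
```

```text
16.85 [0.44146683 0.0278652  0.28579921]
top [[np.int32(187), np.int32(180), np.int32(16), np.int32(16), np.int32(178)], [np.int32(343), np.int32(191), np.int32(17), np.int32(11), np.int32(89)], [np.int32(13), np.int32(223), np.int32(253), np.int32(161), np.int32(20883)], [np.int32(182), np.int32(346), np.int32(76), np.int32(38), np.int32(1767)], [np.int32(480), np.int32(352), np.int32(32), np.int32(32), np.int32(711)], [np.int32(261), np.int32(367), np.int32(32), np.int32(17), np.int32(198)], [np.int32(255), np.int32(377), np.int32(3), np.int32(4), np.int32(9)]]
[194.45856529 188.1319142 ]
[194.87935666 188.44385199]
scene [[np.int32(0), np.int32(0), np.int32(189), np.int32(178), np.int32(10966)], [np.int32(180), np.int32(0), np.int32(4), np.int32(4), np.int32(10)], [np.int32(192), np.int32(0), np.int32(102), np.int32(136), np.int32(5718)], [np.int32(226), np.int32(10), np.int32(4), np.int32(5), np.int32(10)], [np.int32(204), np.int32(41), np.int32(18), np.int32(53), np.int32(276)], [np.int32(187), np.int32(43), np.int32(15), np.int32(33), np.int32(105)], [np.int32(165), np.int32(81), np.int32(11), np.int32(21), np.int32(130)], [np.int32(189), np.int32(85), np.int32(14), np.int32(10), np.int32(53)], [np.int32(205), np.int32(92), np.int32(2), np.int32(7), np.int32(9)], [np.int32(184), np.int32(97), np.int32(13), np.int32(13), np.int32(63)], [np.int32(166), np.int32(105), np.int32(20), np.int32(17), np.int32(145)], [np.int32(284), np.int32(168), np.int32(9), np.int32(7), np.int32(38)], [np.int32(283), np.int32(174), np.int32(10), np.int32(6), np.int32(22)], [np.int32(174), np.int32(206), np.int32(4), np.int32(4), np.int32(11)], [np.int32(181), np.int32(210), np.int32(4), np.int32(3), np.int32(9)]]
[288.06646467 170.82668924]
[287.93930544 172.29054796]
```

View pics/c10.png

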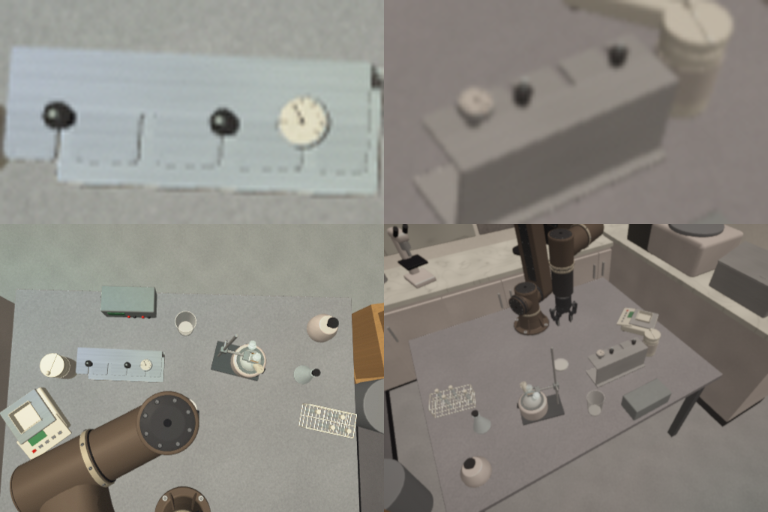

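The dial sits upright over notch0 at top pixel (194.4,188.1), against (194.5,188.1) predicted. The image differences show only the thermometer and the arm moved.

```bash
python3 -c "
from bench import ticket;print(ticket.close_job())"
```

```text
the job is handed in; nothing more can be done
None
```

I drew the dial thermometer straight out of the flask's side neck and hung it by its collar at the back of notch0, dial up. Nothing else on the bench moved in the before-and-after images, and I handed the job in at about 17 s.

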